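# Clamp the letter rack's slat while its glue sets

### The job

The front slat of the small wooden letter rack has been glued but springs up. Squeeze the handles of the spring clamp to lift it off its stand with the jaws open, straddle slat and back board with it near the middle of their length and push it gently but fully home, so that its cross bar bears on the back board and holds the slat down flush. Keep it there while you let the handles go, so that the clamp is left gripping the two upright on its own, and do not shift the ink bottle, the eraser or the rubber stamp standing beside the work.

Things in the scene. Friction and masses are not known exactly. Their poses are not given: they have to be found in the camera images.
- clamp: grey plastic spring clamp, upright astride its stand: two handles above, two jaws below; 65 (x) x 20 (y) x 104 mm high, 95 g, alike either way round. Origin: middle of the underside of its cross bar, which rests on the edge that the jaws straddle. x: squeezing and opening direction; y: along the clamped edge. Jaws reach 32 mm below the origin; gripping faces 14 to 32 mm below it
- clamp_grip (a point): point midway between the clamp's handles, 52 mm above its origin: grip here from above, fingers outside the handles along the clamp's x. The handles run from 16 mm to 72 mm above the clamp's origin; over their outer faces they are 65 mm apart at the top when relaxed, 32 mm and parallel when fully squeezed. A full squeeze takes about 14 N here and ends at a stop
- clamp_bar: the steel cross bar of the clamp, 20 x 20 x 6 mm, fixed in it; same origin and axes as the clamp. More than 22 N between it and the rack would spoil the glue joint.
- clamp_arm (a joint): opening angle of each clamp arm: 0 relaxed (jaw tips 10 mm apart), about 0.12 when gripping the 20 mm of slat and board, 0.28 fully squeezed (33 mm apart at the tips, 28 mm at the top of the gripping faces). A spring closes it, with about 15 N at the jaws.
- rack: wooden letter rack, fixed; origin: centre of the underside of its 100 x 140 x 12 mm foot. x through the boards, y along them. Back board 120 mm long, 12 thick (x -2 to +10 mm); before it the slat, 110 long, 8 thick (x -10 to -2), 38 high: together 20 mm thick, centred on x = y = 0. The board's top edge is 62 to 82 mm above the desk (adjustable, not reported)
- slat (a joint): height of the top of the front slat above the top of the back board: 0 is flush; it springs up to 0.008 m and takes about 3 N to hold at 0; its own stop is at -0.002, below the edge of the board.
- stand: fixed dark steel parking stand for the clamp. Origin: centre of the underside of its 70 x 90 x 10 mm foot; a blade 8 mm thick (x), 50 mm long (y) stands on it with its top 50 mm above the desk. The blade fits loosely between the relaxed jaws.
- ink_bottle: dark blue ink bottle, 52 x 52 x 62 mm, bystander; origin at the centre of its underside
- eraser: small eraser, 21 x 48 x 11 mm, bystander; origin at the centre of its underside
- rubber_stamp: wooden rubber stamp with a knob handle, 28 x 56 x 67 mm, bystander; origin at the centre of its underside

How it is judged:
On the way, in this order (a step that is already met when the one before it is completed fails the run):
1. the clamp is lifted clear of its stand with its jaws squeezed open (value of joint clamp_arm above 0.2 rad and z of clamp in the frame of stand above 0.09 m), for 0.2 s.
2. with the jaws still open, the clamp's bar is pressed home with more than 4 N and holds the slat flush (within 2 mm) (value of joint clamp_arm above 0.17 rad and value of joint slat below 0.002 m and contact force between clamp_bar and rack above 4 N), for 0.2 s.
At the end, for the whole second after the job is handed in: The clamp, let go and at rest, grips slat and back board between its jaws (arm angle 0.08 to 0.16, centred on their thickness within 6 mm, within 25 mm of the middle of their length, upright within 0.15 rad), and the slat is held flush with the board's top edge, no more than 2.5 mm proud (value of joint slat below 0.0025 m and value of joint clamp_arm between 0.08 and 0.16 rad and x of clamp in the frame of rack between -0.006 and 0.006 m and y of clamp in the frame of rack between -0.025 and 0.025 m and angle between clamp's own z axis and vertical below 0.15 rad and contact force between clamp and rack above 4 N and linear speed of clamp below 0.01 m/s); the robot touches nothing.
It fails at once if the clamp's bar presses on the rack with more than 22 N (contact force between clamp_bar and rack above 22 N).
It fails at once if the ink bottle is shifted by more than 25 mm (distance of ink_bottle from where it was at the start of the episode above 0.025 m).
It fails at once if the eraser is shifted by more than 25 mm (distance of eraser from where it was at the start of the episode above 0.025 m).
It fails at once if the rubber stamp is shifted by more than 25 mm (distance of rubber_stamp from where it was at the start of the episode above 0.025 m).
It also fails if it takes over 72 s, if anything falls off the work surface, if the arm or the gripper's body presses on something with over 40 N, if the wrist force passes 120 N, or if a joint passes its speed limit or range.

### The arm

A 6-joint arm with a two-finger parallel gripper is mounted at the origin on a cart in front of the work surface, level with it; the furniture and walls round the work are solid. World frame = base frame: x ahead of the robot, y to its left, z up, the work surface at z = 0. Lengths are in m, angles in rad, forces in N, time in s.
With the tool pointing down it reaches from about 0.225 to 0.875 m from the base axis. Payload 3.4 kg.
Tool frame: the origin (TCP) lies at the very end of the fingers, on their centre line; the grasp point (between the pads) lies 19 mm behind it; z points along the fingers, y is the line along which they close (so a half turn about z gives the same grasp; the last joint's range is limited). The gripper opens to 85 mm and grips with 20 to 120 N. Pads are 22 mm wide; open, the fingers measure 114 mm over their backs; the gripper's body (76 mm by 85 mm) begins 54 mm behind the grasp point. The pads swing forward as they close: fully open they stand 13 mm farther back than shut.
Start: joints at [-1.33, 0.276, 1.505, -0, 1.361, -0.121], TCP at [0.204, -0.538, 0.191] pointing down, gripper open.
Joint ranges: [-2.89, 2.89], [-0.75, 2.08], [0.22, 2.7], [-1.18, 4.32], [0.11, 2.71], [-2.7, 2.7]. Speed limits (rad/s): [2.57, 2.57, 3.14, 3.14, 3.14, 3.14].

### API

Orientations are given as a unit quaternion [w, x, y, z].
In Python, from rig import get_state, optics, sign_off gives the robot as it stands.
- The arm moves only by the tool send_rows, never from a script. Its argument "increments" is a list of rows, each an object with "gripper": the gripper's target within -1 to 1 (shut at 1, half-way at 0, fully open at -1); "linear": the shift along the world's x, y, z in m, a list of three; "delta_rot": the turn, a rotation vector about the world's x, y, z in rad, a list of three. In form: [{"gripper": gripper, "linear": [dx, dy, dz], "delta_rot": [rx, ry, rz]}, ...]. A call has 1 to 8 rows; each row is the pose to reach, as a shift and turn from the pose commanded when the call began; what a row does not reach only later rows make up. A row lasts 1/10 s, in which the tool goes at most 50 mm and 8.59 degrees, less where a joint would pass 70% of its speed; a pose out of reach is approached as far as the arm can. A call with a gripper value outside its range is refused whole. The fingers move at their own pace and stop on an object; "newtons" is the grip in N (left out, the last holds). Time passes only in rows, so rows that repeat a pose let the fingers close. It gives the time, the measured TCP pose, the force, the opening and the grip force at its end, in the units of the state.
- get_state(): the state, without advancing time (a new reading comes with each control period).
- optics.get_image(name): name is "scene" or "top" or "wrist"; returns a dict with "pixels" (400x640x3 uint8, blue, green, red), "K" (3x3 intrinsics, pixels), "rvec" (rotation vector, rad) and "tvec" (3), from world to camera coordinates, as OpenCV has them; the wrist camera has in their place "T_tool_cam" (4x4, takes a point from camera to tool coordinates, whose origin is the TCP and whose axes are the flange's). Camera axes: x right, y down, z forward; pixel columns grow to the right and rows downward; lengths in m; the calibration is good to about 2 mm. The wrist camera is an equidistant fisheye: a pixel r from the principal point sees the ray r / f radians off the axis. A picture is of the moment at which its call begins: read the wrist's pose just before it. There is no depth.
- sign_off(): hands the job in; it is judged then, once.
The state is a dict: "clock": time; "qpos": joint angles; "qd": joint speeds; "effort": joint torques, N m; "position": TCP position; "ee_rot": TCP orientation; "contact_force": force on the tool from outside, world axes, zero at the start; "moment": the same for the moment, N m; "width": finger opening in m; "gripper_force": force on a finger pad.
Only numpy, scipy, OpenCV 4.12 (cv2) and the standard library are available. Lean on these libraries where they do the work, as an engineer would, in place of code of your own. Each camera call takes 0.05 s, during which the arm holds its last target. There are 200 camera calls.

## Working session

There is one attempt and no reset: what is moved stays moved. The work goes in short steps, Python scripts to look and compute and a tool call to move; the robot and the scene stay as the last step left them, time stands still between calls to the robot, and variables do not carry over. Pictures are saved under pics/ and viewed, at most 10 in all, crops included, and the job is handed in when it is done.

Besides the shell and the picture viewer there is one more tool, called after ">>>" as name(argument=value, ...) on one line, values as JSON. send_rows: Moves the arm, as the interface text tells. Its arguments: {"type":"object","properties":{"increments":{"type":"array"},"newtons":{"type":"number"}},"required":["increments"]}

```bash
mkdir -p pics
cat > h.py <<'E'
import numpy as np, cv2
from rig import get_state, optics, sign_off
def ray(im,u,v):
    R,_=cv2.Rodrigues(np.array(im["rvec"],float)); t=np.array(im["tvec"],float).reshape(3)
    d=R.T@np.linalg.inv(np.array(im["K"]))@np.array([u,v,1.]); return -R.T@t,d
def onz(im,u,v,z):
    c,d=ray(im,u,v); return c+d*(z-c[2])/d[2]
def proj(im,p):
    return cv2.projectPoints(np.array(p,float).reshape(-1,3),np.array(im["rvec"],float),np.array(im["tvec"],float),np.array(im["K"],float),None)[0].reshape(-1,2)
E
python3 - <<'E'
from h import *
import pickle
print(get_state())
d={}
for n in("scene","top"):
    d[n]=optics.get_image(n); cv2.imwrite(f"pics/{n}0.png",d[n]["pixels"]); c,_=ray(d[n],320,200); print(n,c)
pickle.dump(d,open("im0.pkl","wb"))
E
```

```text
{'clock': 0.0, 'qpos': array([-1.33001886e+00,  2.76619012e-01,  1.50615262e+00,  2.11590783e-05,
        1.36070252e+00, -1.20980546e-01]), 'qd': array([ 1.06828858e-03,  2.68445649e-05,  1.82171944e-03, -6.75321506e-04,
       -1.33818978e-03,  1.17190561e-03]), 'effort': array([-2.70484670e-04, -4.16783345e+01, -2.45807344e+01, -5.42794642e-04,
        1.09232054e-02, -1.52012749e-07]), 'position': array([ 0.20337001, -0.53718115,  0.19051833]), 'ee_rot': array([-9.39679219e-04,  9.83685908e-01,  1.79892048e-01, -4.59893330e-05]), 'contact_force': array([-0.90488091,  0.69551267, -0.13097068]), 'moment': array([ 0.01677803, -0.03568329, -0.03181337]), 'gripper_force': 0.0, 'width': 0.08503094375406779}
scene [-0.00871032  0.5887352   0.54243717]
top [0.48305835 0.01783399 0.94978823]
```

View pics/scene0.png

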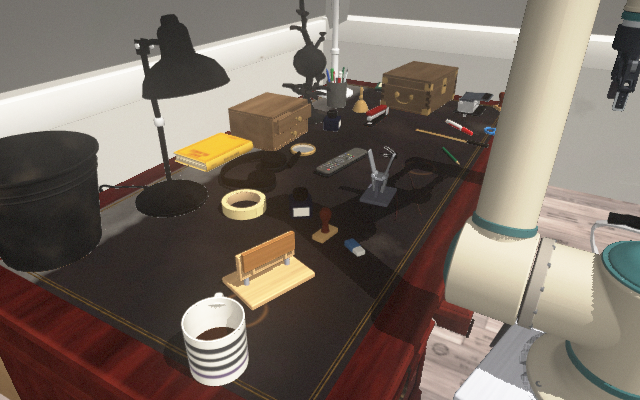

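View pics/top0.png

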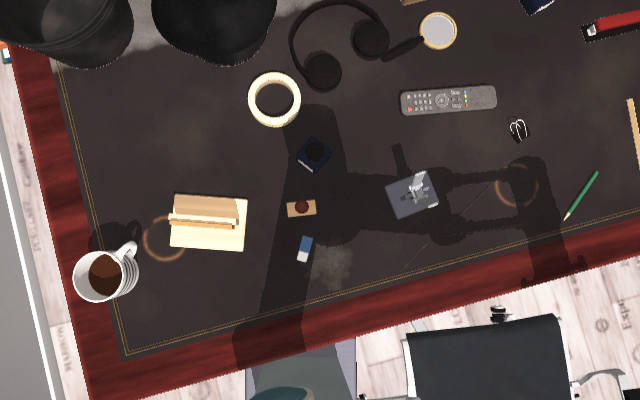

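The scene view shows the rack at about (268,270), the clamp on its stand at (378,180), and the stamp, eraser and bottle between them. In the top view the rack is at (208,222) and the clamp at (413,193). Next I'll enlarge both.

Run:
```python
from h import *
import pickle
d=pickle.load(open("im0.pkl","rb"))
def crop(n,x,y): return cv2.resize(d[n]["pixels"][y:y+75,x:x+100],(400,300),interpolation=cv2.INTER_CUBIC)
cv2.imwrite("pics/crops.png",np.vstack([np.hstack([crop("top",160,185),crop("top",365,158)]),np.hstack([crop("scene",219,230),crop("scene",335,138)])]))
t=d["top"]
for n,u,v in(("rackfoot",208,222),("stand",412,195),("stamp",302,208),("eraser",305,249),("bottle",313,154)): print(n,onz(t,u,v,0.01).round(3))
```

```text
rackfoot [0.517 0.184 0.01 ]
stand [ 0.568 -0.21   0.01 ]
stamp [0.543 0.004 0.01 ]
eraser [ 0.465 -0.001  0.01 ]
bottle [ 0.649 -0.018  0.01 ]
```

View pics/crops.png

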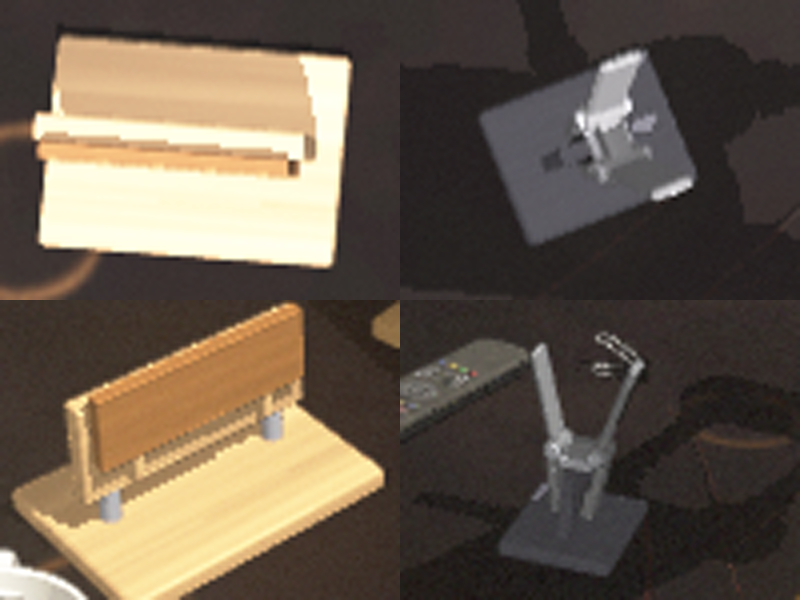

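The crops show the rack foot corners (top view) at about (175,194), (247,199), (242,252) and (170,246). The stand foot corners are at (385,187), (426,170), (439,203) and (398,219). The clamp opens along the stand's short side, and the back-left top corner of the board is at scene pixel (235.5,255).

Run:
```python
from h import *
import pickle
from scipy.spatial.transform import Rotation as Ro
d=pickle.load(open("im0.pkl","rb")); t=d["top"]; s=d["scene"]
def foot(c,z):
    P=np.array([onz(t,u,v,z)[:2] for u,v in c]); # TL,TR,BR,BL
    ey=(P[0]+P[3]-P[1]-P[2])/2; ex=(P[0]+P[1]-P[2]-P[3])/2
    print("centre",P.mean(0).round(4),"len",np.linalg.norm(ex).round(4),np.linalg.norm(ey).round(4),"yaw x",np.arctan2(ex[1],ex[0]).round(3),"yaw from y",np.arctan2(-ey[0],ey[1]).round(3))
    return P.mean(0),np.arctan2(-ey[0]+0*ex[1],ey[1])
rc,ry=foot([(175,194),(247.5,199.5),(242.5,251.7),(170,246.5)],.012)
sc,sy=foot([(385,186.7),(426,170.5),(438.7,203),(398,219)],.010)
ex=np.array([np.cos(ry),np.sin(ry)]); ey=np.array([-ex[1],ex[0]])
c,dd=ray(s,235.5,255)
k=(.06-(c[:2]-rc)@ey)/(dd[:2]@ey); p=c+k*dd; print("board corner x,z",(p[:2]-rc)@ex,p[2])
# right-hand end of slat top (front corner, x=-10,y=-55)
for uv in((219+300/4,230+3/4),(219+93/4,230+100/4)):
    c,dd=ray(s,*uv); k=(-.01-(c[:2]-rc)@ex)/(dd[:2]@ex); p=c+k*dd; print("slat y,z",(p[:2]-rc)@ey,p[2])
R=Ro.from_quat(np.array(get_state()["ee_rot"])[[1,2,3,0]]); y=R.as_matrix()[:,1]; print("tool y yaw",np.arctan2(y[1],y[0]),"tool z",R.as_matrix()[:,2])
```

```text
centre [0.5155 0.1817] len 0.1 0.1378 yaw x -0.082 yaw from y -0.078
centre [ 0.5686 -0.2103] len 0.0677 0.0868 yaw x 0.359 yaw from y 0.37
board corner x,z 0.009777683670238159 0.07836204770375538
slat y,z -0.0512397359239225 0.08981749008708989
slat y,z 0.058230462971862136 0.08863697186468628
tool y yaw -1.209023470686292 tool z [-3.72251141e-04  1.62402818e-03 -9.99998612e-01]
```

>>> send_rows(increments=[{"gripper": -1, "linear": [0.03, 0.027, 0], "delta_rot": [0, 0, 0.13]}, {"gripper": -1, "linear": [0.06, 0.055, 0], "delta_rot": [0, 0, 0.26]}, {"gripper": -1, "linear": [0.09, 0.082, 0], "delta_rot": [0, 0, 0.39]}, {"gripper": -1, "linear": [0.12, 0.11, 0], "delta_rot": [0, 0, 0.52]}, {"gripper": -1, "linear": [0.15, 0.137, 0], "delta_rot": [0, 0, 0.65]}, {"gripper": -1, "linear": [0.18, 0.164, 0], "delta_rot": [0, 0, 0.78]}, {"gripper": -1, "linear": [0.21, 0.19, 0], "delta_rot": [0, 0, 0.91]}, {"gripper": -1, "linear": [0.24, 0.215, 0], "delta_rot": [0, 0, 1.04]}], newtons=40)

```text
clock: 0.9
position: [0.4443, -0.3213, 0.1911]
ee_rot: [-0.0, 0.762, 0.647, -0.0]
contact_force: [1.4, -0.5, 0.2]
width: 0.0853
gripper_force: 0.0
```

>>> send_rows(increments=[{"gripper": -1, "linear": [0.03, 0.027, 0], "delta_rot": [0, 0, 0.13]}, {"gripper": -1, "linear": [0.06, 0.055, 0], "delta_rot": [0, 0, 0.26]}, {"gripper": -1, "linear": [0.09, 0.082, 0], "delta_rot": [0, 0, 0.39]}, {"gripper": -1, "linear": [0.12, 0.11, 0], "delta_rot": [0, 0, 0.52]}, {"gripper": -1, "linear": [0.125, 0.113, 0], "delta_rot": [0, 0, 0.534]}, {"gripper": -1, "linear": [0.125, 0.113, 0], "delta_rot": [0, 0, 0.534]}, {"gripper": -1, "linear": [0.125, 0.113, 0], "delta_rot": [0, 0, 0.534]}])

```text
clock: 1.6
position: [0.5676, -0.2104, 0.191]
ee_rot: [-0.001, 0.567, 0.823, -0.001]
contact_force: [-0.9, -0.3, 0.3]
width: 0.0853
gripper_force: 0.0
```

Run:
```python
from h import *
s=get_state(); w=optics.get_image("wrist"); cv2.imwrite("pics/w1.png",w["pixels"]); print(s["position"],s["ee_rot"],s["clock"]); print(w["K"],w["T_tool_cam"])
```

```text
[ 0.5675615  -0.21036104  0.19100838] [-5.69959291e-04  5.67480515e-01  8.23386436e-01 -5.64310270e-04] 1.6
[[309.70691629   0.         315.62566546]
 [  0.         309.70691629 200.93569494]
 [  0.           0.           1.        ]] [[-9.70122111e-04 -9.54101015e-01 -2.99483410e-01  7.60559051e-02]
 [ 9.99999388e-01 -7.66136279e-04 -7.98542115e-04  4.70710830e-04]
 [ 5.32444737e-04 -2.99484001e-01  9.54101174e-01 -1.82574435e-01]
 [ 0.00000000e+00  0.00000000e+00  0.00000000e+00  1.00000000e+00]]
```

View pics/w1.png

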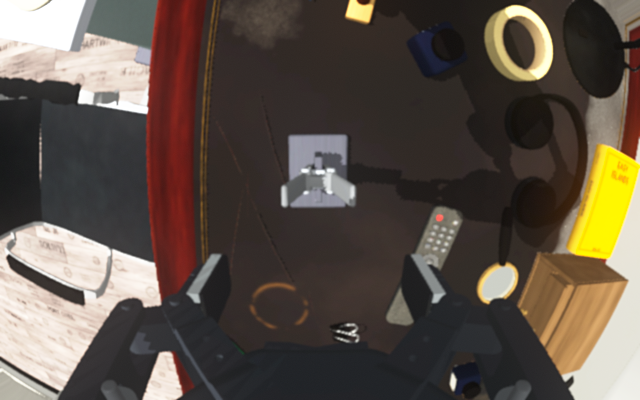

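The wrist view shows the clamp square to the fingers, with its handle tops at about (289,193) and (348,193). The stand foot spans (289,135) to (352,206). I'll cast these points to positions.

```bash
cat >> h.py <<'E'
from scipy.spatial.transform import Rotation as Ro
def wray(w,s,u,v,z):
    K=np.array(w["K"]); T=np.array(w["T_tool_cam"]); a=np.array([u-K[0,2],v-K[1,2]]); r=np.hypot(*a); th=r/K[0,0]
    d=np.append(np.sin(th)*a/r,np.cos(th)); R=Ro.from_quat(np.array(s["ee_rot"])[[1,2,3,0]]).as_matrix()
    c=R@T[:3,3]+s["position"]; d=R@T[:3,:3]@d; return c+d*(z-c[2])/d[2]
def wproj(w,s,p):
    K=np.array(w["K"]); T=np.array(w["T_tool_cam"]); R=Ro.from_quat(np.array(s["ee_rot"])[[1,2,3,0]]).as_matrix()
    q=T[:3,:3].T@(R.T@(np.array(p)-s["position"])-T[:3,3]); th=np.arctan2(np.hypot(*q[:2]),q[2]); return K[:2,2]+K[0,0]*th*q[:2]/np.hypot(*q[:2])
E
python3 - <<'E'
from h import *
s=get_state(); w=optics.get_image("wrist"); g=w["pixels"]
R=Ro.from_quat(np.array(s["ee_rot"])[[1,2,3,0]]).as_matrix()
def tool(p): return (R.T@(p-s["position"]))[:2].round(4)
for u,v in((289,135),(348,135),(353,206),(284,206)): print("stand",tool(wray(w,s,u,v,.01)))
for u,v in((284,195),(354,195)): print("handle",tool(wray(w,s,u,v,.122)))
cv2.imwrite("pics/w1c.png",cv2.resize(g[120:220,260:380],(720,600),interpolation=cv2.INTER_CUBIC))
E
```

```text
stand [ 0.043 -0.031]
stand [0.043  0.0383]
stand [-0.0447  0.0466]
stand [-0.0447 -0.0391]
handle [ 0.0023 -0.0266]
handle [0.0023 0.0329]
```

View pics/w1c.png

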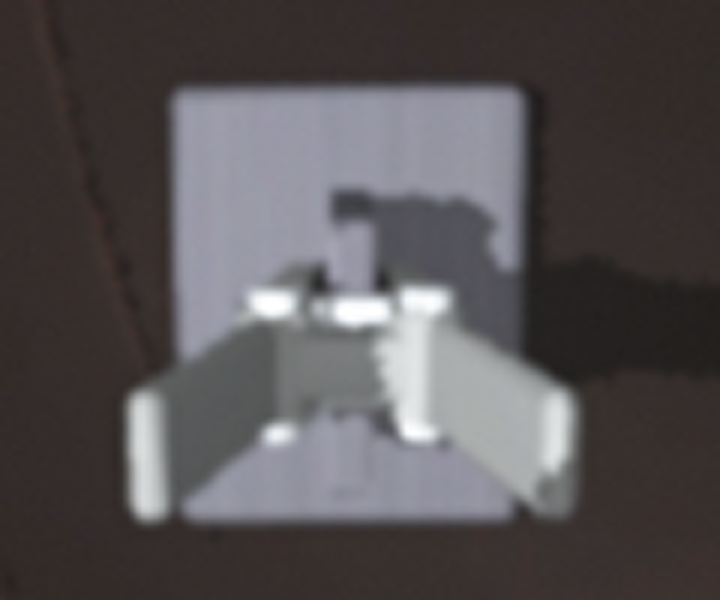

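The clamp sits about 3 mm towards tool +y and is well aligned. I'll descend with that small correction and squeeze.

>>> send_rows(increments=[{"gripper": -1, "linear": [0.002, 0.003, -0.02], "delta_rot": [0, 0, 0]}, {"gripper": -1, "linear": [0.002, 0.003, -0.04], "delta_rot": [0, 0, 0]}, {"gripper": -1, "linear": [0.002, 0.003, -0.06], "delta_rot": [0, 0, 0]}, {"gripper": -1, "linear": [0.002, 0.003, -0.08], "delta_rot": [0, 0, 0]}, {"gripper": -1, "linear": [0.002, 0.003, -0.095], "delta_rot": [0, 0, 0]}, {"gripper": -1, "linear": [0.002, 0.003, -0.105], "delta_rot": [0, 0, 0]}, {"gripper": -1, "linear": [0.002, 0.003, -0.11], "delta_rot": [0, 0, 0]}, {"gripper": -1, "linear": [0.002, 0.003, -0.11], "delta_rot": [0, 0, 0]}])

```text
clock: 2.5
position: [0.57, -0.2072, 0.0812]
ee_rot: [-0.0, 0.567, 0.823, -0.0]
contact_force: [0.2, -0.1, 0.4]
width: 0.0856
gripper_force: 0.0
```

>>> send_rows(increments=[{"gripper": 0, "linear": [0, 0, 0], "delta_rot": [0, 0, 0]}, {"gripper": 0.2, "linear": [0, 0, 0], "delta_rot": [0, 0, 0]}, {"gripper": 0.4, "linear": [0, 0, 0], "delta_rot": [0, 0, 0]}, {"gripper": 0.6, "linear": [0, 0, 0], "delta_rot": [0, 0, 0]}, {"gripper": 1, "linear": [0, 0, 0], "delta_rot": [0, 0, 0]}, {"gripper": 1, "linear": [0, 0, 0], "delta_rot": [0, 0, 0]}, {"gripper": 1, "linear": [0, 0, 0], "delta_rot": [0, 0, 0]}, {"gripper": 1, "linear": [0, 0, 0], "delta_rot": [0, 0, 0]}], newtons=40)

```text
clock: 3.3
position: [0.5705, -0.2068, 0.0814]
ee_rot: [0.0, 0.567, 0.824, 0.0]
contact_force: [-0.2, -0.1, -0.7]
width: 0.0001
gripper_force: 0.0
```

The fingers shut to zero width, so something slipped. I'll look before moving.

Run:
```python
from h import *
w=optics.get_image("wrist")["pixels"]; t=optics.get_image("top")["pixels"]; s=optics.get_image("scene")["pixels"]
a=cv2.resize(w,(480,300)); b=cv2.resize(t[148:228,350:478],(320,200),interpolation=cv2.INTER_CUBIC); c=cv2.resize(s[90:230,310:450],(400,300)[::1])
cv2.imwrite("pics/m2.png",np.vstack([np.hstack([a,cv2.copyMakeBorder(b,0,100,0,0,0)]),np.hstack([c,cv2.resize(w[150:350,190:450],(400,300))])]))
```

```text
(no output)
```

View pics/m2.png

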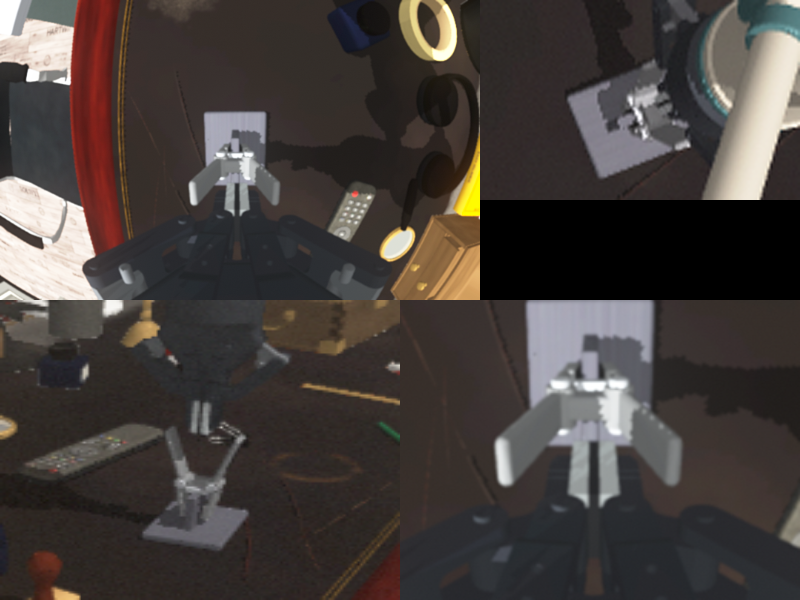

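The clamp is untouched. The closed fingers look to be beside it, offset towards tool −x. I'll check the tip and clamp projections in all the views.

Run:
```python
from h import *
import pickle
d=pickle.load(open("im0.pkl","rb")); s=get_state(); w=optics.get_image("wrist")
R=Ro.from_quat(np.array(s["ee_rot"])[[1,2,3,0]]).as_matrix()
tcp=s["position"]
print("TCP",tcp,"scene px",proj(d["scene"],tcp),"wrist px",wproj(w,s,tcp),"tip front edge",wproj(w,s,tcp+R@[.011,0,0]),"pad", wproj(w,s,tcp+R@[.011,0,-.03]))
def tool(p): return (R.T@(p-tcp)).round(4)
# panel4: u=190+x*.65, v=150+(y-300)*2/3
P=lambda x,y:(190+(x-400)*.65,150+(y-300)*2/3)
for n,x,y,z in(("handle L top front",505,437,.122),("handle L top back",508,485,.122),("handle R front",672,440,.122),("bar front L",552,383,.056),("bar front R",628,383,.056),("bar back",590,430,.056),("stand blade front",590,335,.05),("fingertip",593,445,.081)): print(n,tool(wray(w,s,*P(x,y),z)))
for n,x,y,z in(("top: bar centre",(612-400)/4+365,140/4+158,.056),("handle hi",(625-400)/4+365,55/4+158,.122),("handle lo",(620-400)/4+365,178/4+158,.122)): print(n,tool(onz(d["top"],x,y,z)))
for n,x,y,z in(("scene handle L",540-0,345,.122),("scene handle R",638,362,.122),):
    print(n,tool(onz(d["scene"],(x-400)/4+335,(y-300)/4+138,z)))
```

```text
TCP [ 0.57052205 -0.20680054  0.08139067] scene px [[379.30617049 166.52293402]] wrist px [315.15621568 228.98296779] tip front edge [315.13011914 212.74993233] pad [315.01586623 231.56375194]
handle L top front [ 0.0099 -0.0289 -0.0406]
handle L top back [-0.0091 -0.0294 -0.0406]
handle R front [ 0.0088  0.0264 -0.0406]
bar front L [ 0.0075 -0.0187  0.0254]
bar front R [0.0075 0.0163 0.0254]
bar back [-0.0167 -0.0013  0.0254]
stand blade front [ 0.0293 -0.0012  0.0314]
fingertip [-0.0127  0.0002  0.0004]
top: bar centre [-0.0024 -0.004   0.0254]
handle hi [-0.0036  0.0282 -0.0406]
handle lo [ 0.0186 -0.0202 -0.0406]
scene handle L [ 0.0017  0.0251 -0.0406]
scene handle R [ 0.0021 -0.034  -0.0406]
```

Run:
```python
from h import *
import pickle
d=pickle.load(open("im0.pkl","rb")); s=get_state(); a=d["scene"]["pixels"].astype(int); b=optics.get_image("scene")["pixels"].astype(int)
m=np.abs(a-b).sum(2)>60
for v in range(136,190,2): print(v,"".join("#" if m[v,u] else "." for u in range(350,410)), b[v,376:384,1])
for z in(.08,.1,.11,.12,.13): print(z,proj(d["scene"],np.append(s["position"][:2],z)))
w=optics.get_image("wrist")["pixels"]
for v in range(200,300,4): print(v,w[v,300:332:2,1])
```

```text
136 ............................................................ [38 48 50 51 44 41 47 42]
138 ...........................###.###.......................... [ 48  74 137 112  47 110 128  84]
140 ...........................###.###.......................... [ 46  96 137 110  55 136 136  97]
142 ...........................###.###.......................... [ 47  97 134  83  57 139 136  74]
144 ...........................#######.......................... [ 50 116 135  84  77 136 137  60]
146 ...........................######.###....................... [ 52 121 135  72  73 139 151  59]
148 ...........................##.###.###....................... [ 54 139 142  64 100 147 145  45]
150 ..................####....###.###........................... [ 76 146 135  52 119 140 160  65]
152 ..................####......#.###........................... [ 41  55  65  44  75 119 145  58]
154 ...................####..................................... [40 42 45 40 40 38 44 90]
156 ....................###..................................... [45 39 43 43 44 45 40 49]
158 ....................####.......
[... 2668 characters left out ...]
161 159 117  43  44  63 156 161 158 167 168 132]
260 [ 80 152 157 157 156 164 127  44  43  59 146 157 158 157 158 133]
264 [109 168 171 170 172 172 123  43  40  59 146 159 156 157 158 137]
268 [121 161 169 166 160 155 104  41  42  53 133 158 157 157 157 152]
272 [130 160 157 157 158 154  98  41  40  51 128 157 156 157 157 155]
276 [139 158 156 156 157 153  98  39  40  50 128 157 156 156 157 156]
280 [ 77 108 158 188 201 197 129  50  50  65 168 202 199 179 134 100]
284 [ 45  46  46  47  83 175 133  51  51  69 172 155  60  41  43  45]
288 [49 47 46 44 44 73 76 51 52 56 81 52 44 44 44 44]
292 [43 44 43 45 43 44 48 52 52 50 45 43 44 45 44 44]
296 [44 43 44 44 43 43 47 52 51 51 46 43 43 43 43 43]
```

The pixels place the finger ends about 35 mm above the reported TCP. I'll raise, then triangulate the tips both shut and open.

>>> send_rows(increments=[{"gripper": 1, "linear": [0, 0, 0.03], "delta_rot": [0, 0, 0]}, {"gripper": 1, "linear": [0, 0, 0.06], "delta_rot": [0, 0, 0]}, {"gripper": 1, "linear": [0, 0, 0.1], "delta_rot": [0, 0, 0]}, {"gripper": 1, "linear": [0, 0, 0.12], "delta_rot": [0, 0, 0]}, {"gripper": 1, "linear": [0, 0, 0.12], "delta_rot": [0, 0, 0]}])

```text
clock: 4.1
position: [0.5727, -0.2079, 0.2054]
ee_rot: [0.004, 0.567, 0.824, 0.001]
contact_force: [-0.4, -0.6, -0.2]
width: 0.0002
gripper_force: 0.0
```

Run:
```python
from h import *
import pickle
d=dict(s=get_state()); d["w"]=optics.get_image("wrist"); d["c"]=optics.get_image("scene"); pickle.dump(d,open("shut.pkl","wb")); print(d["s"]["position"],d["s"]["width"])
print(proj(d["c"],d["s"]["position"]))
```

```text
[ 0.57267565 -0.20785065  0.20538117] 0.00017658953114362173
[[382.65424342 116.09879694]]
```

>>> send_rows(increments=[{"gripper": -1, "linear": [0, 0, 0], "delta_rot": [0, 0, 0]}, {"gripper": -1, "linear": [0, 0, 0], "delta_rot": [0, 0, 0]}, {"gripper": -1, "linear": [0, 0, 0], "delta_rot": [0, 0, 0]}, {"gripper": -1, "linear": [0, 0, 0], "delta_rot": [0, 0, 0]}, {"gripper": -1, "linear": [0, 0, 0], "delta_rot": [0, 0, 0]}])

```text
clock: 4.7
position: [0.5705, -0.2068, 0.201]
ee_rot: [-0.0, 0.567, 0.824, -0.0]
contact_force: [-0.1, 0.1, -0.3]
width: 0.0723
gripper_force: 0.0
```

Run:
```python
from h import *
import pickle
d=dict(s=get_state()); d["w"]=optics.get_image("wrist"); d["c"]=optics.get_image("scene"); pickle.dump(d,open("open.pkl","wb")); print(d["s"]["position"],d["s"]["width"])
e=pickle.load(open("shut.pkl","rb"))
f=lambda x,u,v: cv2.resize(x[v:v+75,u:u+100],(400,300),interpolation=cv2.INTER_CUBIC)
g=lambda x,u,v: cv2.resize(x[v:v+150,u:u+200],(400,300),interpolation=cv2.INTER_CUBIC)
cv2.imwrite("pics/tips.png",np.vstack([np.hstack([f(e["c"]["pixels"],330,70),g(e["w"]["pixels"],215,180)]),np.hstack([f(d["c"]["pixels"],330,70),g(d["w"]["pixels"],290,180)])]))
```

```text
[ 0.57045513 -0.20680195  0.20104643] 0.07232646222973278
```

View pics/tips.png

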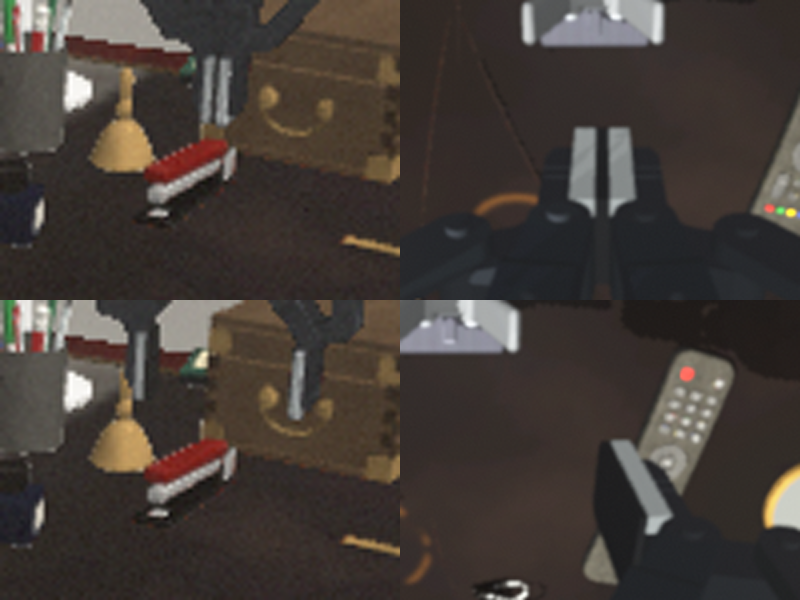

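Shut, the tip is at scene pixel (384,101) and wrist pixel (315,244). The pads' front faces are silver and end there. I'll triangulate that point.

Run:
```python
from h import *
import pickle
def tri(f,uw,us):
    d=pickle.load(open(f,"rb")); s=d["s"]
    R=Ro.from_quat(np.array(s["ee_rot"])[[1,2,3,0]]).as_matrix(); T=np.array(d["w"]["T_tool_cam"])
    c1=R@T[:3,3]+s["position"]; d1=wray(d["w"],s,*uw,0)-c1; c2,d2=ray(d["c"],*us)
    k=np.linalg.lstsq(np.c_[d1,-d2],c2-c1,rcond=None)[0]; p,q=c1+k[0]*d1,c2+k[1]*d2
    print(f,"tool",(R.T@((p+q)/2-s["position"])).round(4),"gap",np.linalg.norm(p-q).round(4))
tri("shut.pkl",(315,244),(384,101))
# open: tip of the tool-plus-y finger front face (wrist right), inner corner (596..610,440)
tri("open.pkl",(290+222/2,180+140/2),(330+139/4,70+100/4))
tri("open.pkl",(290+222/2,180+140/2),(330+297/4,70+119/4))
s=pickle.load(open("open.pkl","rb")); print(proj(s["c"],s["s"]["position"]))
```

```text
shut.pkl tool [ 0.0064 -0.001  -0.0368] gap 0.0021
open.pkl tool [ 0.0096  0.0423 -0.0506] gap 0.0008
open.pkl tool [ 0.013  -0.0047 -0.0601] gap 0.0845
[[383.01731356 118.29198969]]
```

The fingertips actually end about 37 mm (shut) to 50 mm (open) short of the reported TCP. I'll allow for that and descend about 40 mm lower than before.

>>> send_rows(increments=[{"gripper": -1, "linear": [-0.001, 0, -0.025], "delta_rot": [0, 0, 0]}, {"gripper": -1, "linear": [-0.001, 0, -0.05], "delta_rot": [0, 0, 0]}, {"gripper": -1, "linear": [-0.001, 0, -0.075], "delta_rot": [0, 0, 0]}, {"gripper": -1, "linear": [-0.001, 0, -0.1], "delta_rot": [0, 0, 0]}, {"gripper": -1, "linear": [-0.001, 0, -0.115], "delta_rot": [0, 0, 0]}, {"gripper": -1, "linear": [-0.001, 0, -0.12], "delta_rot": [0, 0, 0]}])

```text
clock: 5.4
position: [0.5683, -0.2062, 0.0795]
ee_rot: [-0.002, 0.567, 0.824, -0.0]
contact_force: [0.2, -0.5, 0.0]
width: 0.0857
gripper_force: 0.0
```

>>> send_rows(increments=[{"gripper": -1, "linear": [0, 0, -0.01], "delta_rot": [0, 0, 0]}, {"gripper": -1, "linear": [0, 0, -0.02], "delta_rot": [0, 0, 0]}, {"gripper": -1, "linear": [0, 0, -0.03], "delta_rot": [0, 0, 0]}, {"gripper": -1, "linear": [0, 0, -0.038], "delta_rot": [0, 0, 0]}, {"gripper": -1, "linear": [0, 0, -0.038], "delta_rot": [0, 0, 0]}])

```text
clock: 5.9
position: [0.5686, -0.2064, 0.0421]
ee_rot: [-0.001, 0.567, 0.824, -0.0]
contact_force: [-0.7, -0.3, -0.3]
width: 0.0852
gripper_force: 0.0
```

>>> send_rows(increments=[{"gripper": -0.4, "linear": [0, 0, 0], "delta_rot": [0, 0, 0]}, {"gripper": -0.2, "linear": [0, 0, 0], "delta_rot": [0, 0, 0]}, {"gripper": 0, "linear": [0, 0, 0], "delta_rot": [0, 0, 0]}, {"gripper": 0, "linear": [0, 0, 0], "delta_rot": [0, 0, 0]}, {"gripper": 0, "linear": [0, 0, 0], "delta_rot": [0, 0, 0]}], newtons=40)

```text
clock: 6.4
position: [0.573, -0.208, 0.0474]
ee_rot: [0.004, 0.567, 0.824, 0.001]
contact_force: [0.7, 1.6, 11.8]
width: 0.0429
gripper_force: 9.7
```

>>> send_rows(increments=[{"gripper": 0.15, "linear": [0, 0, 0.003], "delta_rot": [0, 0, 0]}, {"gripper": 0.3, "linear": [0, 0, 0.004], "delta_rot": [0, 0, 0]}, {"gripper": 1, "linear": [0, 0, 0.005], "delta_rot": [0, 0, 0]}, {"gripper": 1, "linear": [0, 0, 0.005], "delta_rot": [0, 0, 0]}, {"gripper": 1, "linear": [0, 0, 0.005], "delta_rot": [0, 0, 0]}, {"gripper": 1, "linear": [0, 0, 0.005], "delta_rot": [0, 0, 0]}])

```text
clock: 7.0
position: [0.5704, -0.2075, 0.0492]
ee_rot: [0.001, 0.567, 0.824, 0.0]
contact_force: [-0.0, -0.6, 5.8]
width: 0.0308
gripper_force: 39.3
```

The clamp is held at its stop (31 mm, 39 N). Lifting.

>>> send_rows(increments=[{"gripper": 1, "linear": [0, 0, 0.01], "delta_rot": [0, 0, 0]}, {"gripper": 1, "linear": [0, 0, 0.025], "delta_rot": [0, 0, 0]}, {"gripper": 1, "linear": [0, 0, 0.045], "delta_rot": [0, 0, 0]}, {"gripper": 1, "linear": [0, 0, 0.07], "delta_rot": [0, 0, 0]}, {"gripper": 1, "linear": [0, 0, 0.095], "delta_rot": [0, 0, 0]}, {"gripper": 1, "linear": [0, 0, 0.115], "delta_rot": [0, 0, 0]}, {"gripper": 1, "linear": [0, 0, 0.12], "delta_rot": [0, 0, 0]}, {"gripper": 1, "linear": [0, 0, 0.12], "delta_rot": [0, 0, 0]}])

```text
clock: 7.8
position: [0.5694, -0.2066, 0.1686]
ee_rot: [0.0, 0.567, 0.824, 0.0]
contact_force: [0.1, -0.1, -0.5]
width: 0.031
gripper_force: 40.6
```

Run:
```python
from h import *
import pickle
s=get_state(); w=optics.get_image("wrist"); c=optics.get_image("scene"); pickle.dump(dict(s=s,w=w,c=c),open("held.pkl","wb")); print(s["position"],s["ee_rot"],s["width"],s["contact_force"])
cv2.imwrite("pics/held.png",np.hstack([cv2.resize(w["pixels"][150:350,215:415],(400,400)),cv2.resize(c["pixels"][70:170,330:430],(400,400),interpolation=cv2.INTER_CUBIC)]))
```

```text
[ 0.56941131 -0.20664041  0.16864993] [8.16499298e-05 5.67012129e-01 8.23709431e-01 1.11521967e-04] 0.030978354925218266 [ 0.06492254 -0.14847058 -0.54486419]
```

View pics/held.png

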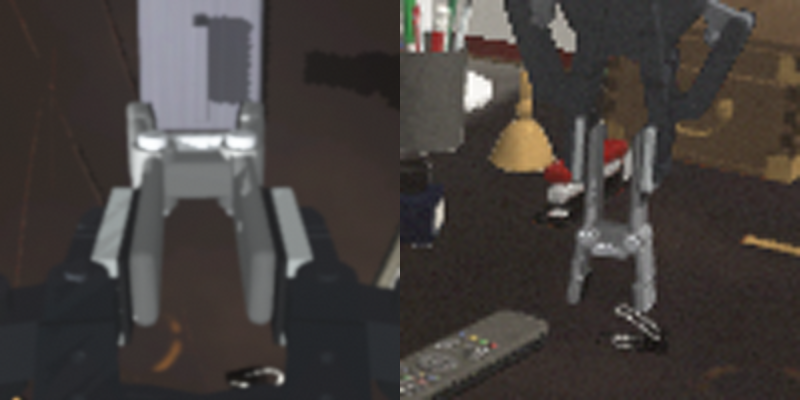

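The clamp is held upright with its jaws open. I'll carry it over to the rack, which means turning by −0.445 rad.

>>> send_rows(increments=[{"gripper": 1, "linear": [-0.004, 0.03, 0], "delta_rot": [0, 0, -0.03]}, {"gripper": 1, "linear": [-0.009, 0.065, 0], "delta_rot": [0, 0, -0.08]}, {"gripper": 1, "linear": [-0.014, 0.1, 0], "delta_rot": [0, 0, -0.12]}, {"gripper": 1, "linear": [-0.019, 0.135, 0], "delta_rot": [0, 0, -0.16]}, {"gripper": 1, "linear": [-0.024, 0.17, 0], "delta_rot": [0, 0, -0.2]}, {"gripper": 1, "linear": [-0.029, 0.205, 0], "delta_rot": [0, 0, -0.24]}, {"gripper": 1, "linear": [-0.034, 0.24, 0], "delta_rot": [0, 0, -0.28]}, {"gripper": 1, "linear": [-0.039, 0.275, 0], "delta_rot": [0, 0, -0.32]}])

```text
clock: 8.7
position: [0.529, 0.0696, 0.1668]
ee_rot: [-0.001, 0.692, 0.722, -0.001]
contact_force: [1.0, -0.3, -0.9]
width: 0.0309
gripper_force: 40.6
```

>>> send_rows(increments=[{"gripper": 1, "linear": [-0.005, 0.035, 0], "delta_rot": [0, 0, -0.04]}, {"gripper": 1, "linear": [-0.01, 0.07, 0], "delta_rot": [0, 0, -0.08]}, {"gripper": 1, "linear": [-0.014, 0.1, 0], "delta_rot": [0, 0, -0.115]}, {"gripper": 1, "linear": [-0.015, 0.113, 0], "delta_rot": [0, 0, -0.125]}, {"gripper": 1, "linear": [-0.015, 0.113, 0], "delta_rot": [0, 0, -0.125]}, {"gripper": 1, "linear": [-0.015, 0.113, 0], "delta_rot": [0, 0, -0.125]}, {"gripper": 1, "linear": [-0.015, 0.113, 0], "delta_rot": [0, 0, -0.125]}])

```text
clock: 9.4
position: [0.5153, 0.1801, 0.1677]
ee_rot: [-0.0, 0.735, 0.678, -0.001]
contact_force: [-0.1, 0.9, 0.4]
width: 0.0308
gripper_force: 40.6
```

Run:
```python
from h import *
import pickle
s=get_state(); w=optics.get_image("wrist"); c=optics.get_image("scene"); pickle.dump(dict(s=s,w=w,c=c),open("over.pkl","wb")); print(s["position"],s["ee_rot"],s["width"],s["contact_force"],s["gripper_force"])
cv2.imwrite("pics/over.png",cv2.resize(w["pixels"][100:300,200:430],(690,600),interpolation=cv2.INTER_CUBIC))
```

```text
[0.51529475 0.18010593 0.16774832] [-8.32980022e-05  7.35056945e-01  6.78004937e-01 -7.66028307e-04] 0.03076037658212688 [-0.05147841  0.89415531  0.42513219] 40.62838554382324
```

View pics/over.png

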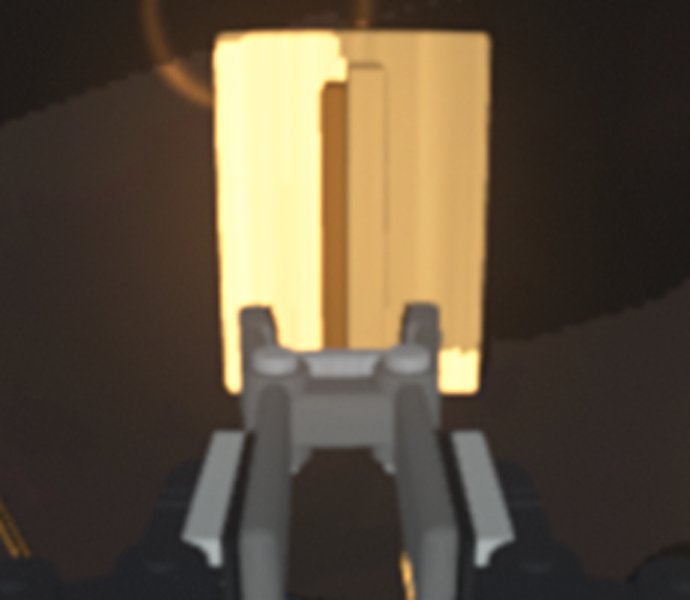

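The wrist view shows the slat's left edge at crop x≈322, the slat/board boundary at 347 and the board's right edge at 384. The board's far end is at y≈65. The clamp is centred at about x=340, with the front edge of its bar at y≈350.

Run:
```python
from h import *
import pickle
d=pickle.load(open("over.pkl","rb")); s=d["s"]; w=d["w"]
R=Ro.from_quat(np.array(s["ee_rot"])[[1,2,3,0]]).as_matrix()
T=lambda x,y,z:(R.T@(wray(w,s,200+x/3,100+y/3,z)-s["position"])).round(4)[:2]
zo=s["position"][2]+.001
for n,a in dict(footTL=(215,33,.012),footTR=(490,33,.012),footBL=(226,392,.012),footBR=(480,392,.012),slatL_far=(322,85,.088),slatL_near=(322,345,.088),boardR_far=(384,66,.080),boardR_near=(386,345,.080),bound=(347,85,.080),boundnear=(347,345,.08),boardend=(365,65,.08),slatend=(335,83,.088),jawL=(240,308,zo-.032),jawR=(440,306,zo-.032),barfL=(275,350,zo+.006),barfR=(405,350,zo+.006)).items(): print(n,T(*a))
y=R[:,1]; print("yaw",np.arctan2(y[1],y[0]),"R",R.round(3).tolist())
```

```text
footTL [ 0.0723 -0.0472]
footTR [0.0723 0.0523]
footBL [-0.0671 -0.0477]
footBR [-0.0672  0.0533]
slatL_far [ 0.058  -0.0065]
slatL_near [-0.0194 -0.0071]
boardR_far [0.0629 0.0112]
boardR_near [-0.0223  0.0125]
bound [0.0574 0.0005]
boundnear [-0.0223  0.0005]
boardend [0.0632 0.0057]
slatend [ 0.0585 -0.0028]
jawL [ 0.0079 -0.0255]
jawR [0.0084 0.023 ]
barfL [ 0.0112 -0.014 ]
barfR [0.0112 0.0122]
yaw -0.08070623680950366 R [[0.081, 0.997, -0.001], [0.997, -0.081, -0.001], [-0.001, -0.001, -1.0]]
```

Rack centre is about 3.5 mm towards tool +y from the clamp, and the yaw matches. I'll correct for this and descend until the jaws are just above the slat.

>>> send_rows(increments=[{"gripper": 1, "linear": [0.0035, 0.001, -0.01], "delta_rot": [0, 0, 0]}, {"gripper": 1, "linear": [0.0035, 0.001, -0.025], "delta_rot": [0, 0, 0]}, {"gripper": 1, "linear": [0.0035, 0.001, -0.035], "delta_rot": [0, 0, 0]}, {"gripper": 1, "linear": [0.0035, 0.001, -0.04], "delta_rot": [0, 0, 0]}, {"gripper": 1, "linear": [0.0035, 0.001, -0.04], "delta_rot": [0, 0, 0]}, {"gripper": 1, "linear": [0.0035, 0.001, -0.04], "delta_rot": [0, 0, 0]}])

```text
clock: 10.1
position: [0.5193, 0.1822, 0.1286]
ee_rot: [0.0, 0.735, 0.678, 0.0]
contact_force: [-0.3, -0.2, -0.8]
width: 0.0312
gripper_force: 40.6
```

Run:
```python
from h import *
import pickle
s=get_state(); w=optics.get_image("wrist"); c=optics.get_image("scene"); pickle.dump(dict(s=s,w=w,c=c),open("near.pkl","wb")); print(s["position"],s["contact_force"],s["gripper_force"])
cv2.imwrite("pics/near.png",np.hstack([cv2.resize(w["pixels"][140:290,220:420],(400,300),interpolation=cv2.INTER_CUBIC),cv2.resize(c["pixels"][195:315,195:355],(400,300),interpolation=cv2.INTER_CUBIC)]))
```

```text
[0.51932859 0.18215694 0.12859467] [-0.28670104 -0.21005111 -0.83629916] 40.58115541934967
```

View pics/near.png

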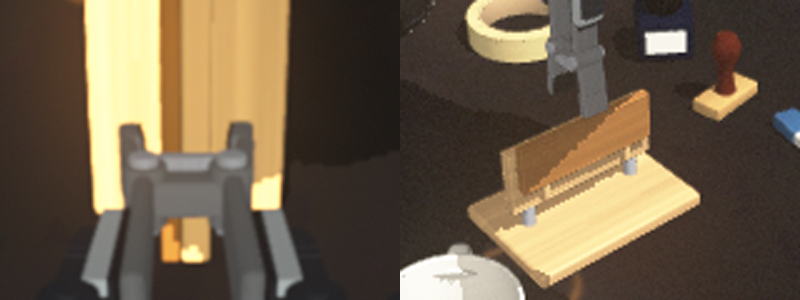

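The jaws straddle the slat and board, centred within about 1 mm, and nothing else is near. This was the tenth picture, so from here I'll go by force. Descending in stages.

>>> send_rows(increments=[{"gripper": 1, "linear": [-0.001, 0, -0.006], "delta_rot": [0, 0, 0]}, {"gripper": 1, "linear": [-0.001, 0, -0.012], "delta_rot": [0, 0, 0]}, {"gripper": 1, "linear": [-0.001, 0, -0.018], "delta_rot": [0, 0, 0]}, {"gripper": 1, "linear": [-0.001, 0, -0.02], "delta_rot": [0, 0, 0]}, {"gripper": 1, "linear": [-0.001, 0, -0.02], "delta_rot": [0, 0, 0]}])

```text
clock: 10.7
position: [0.5176, 0.1821, 0.1078]
ee_rot: [-0.0, 0.735, 0.678, -0.001]
contact_force: [0.1, 0.5, -1.1]
width: 0.0308
gripper_force: 40.6
```

>>> send_rows(increments=[{"gripper": 1, "linear": [0, 0, -0.005], "delta_rot": [0, 0, 0]}, {"gripper": 1, "linear": [0, 0, -0.01], "delta_rot": [0, 0, 0]}, {"gripper": 1, "linear": [0, 0, -0.015], "delta_rot": [0, 0, 0]}, {"gripper": 1, "linear": [0, 0, -0.018], "delta_rot": [0, 0, 0]}, {"gripper": 1, "linear": [0, 0, -0.018], "delta_rot": [0, 0, 0]}, {"gripper": 1, "linear": [0, 0, -0.018], "delta_rot": [0, 0, 0]}])

```text
clock: 11.3
position: [0.5181, 0.1822, 0.0904]
ee_rot: [0.0, 0.735, 0.678, 0.0]
contact_force: [-0.3, 0.0, -1.3]
width: 0.0306
gripper_force: 40.6
```

>>> send_rows(increments=[{"gripper": 1, "linear": [0, 0, -0.002], "delta_rot": [0, 0, 0]}, {"gripper": 1, "linear": [0, 0, -0.004], "delta_rot": [0, 0, 0]}, {"gripper": 1, "linear": [0, 0, -0.004], "delta_rot": [0, 0, 0]}, {"gripper": 1, "linear": [0, 0, -0.004], "delta_rot": [0, 0, 0]}])

```text
clock: 11.7
position: [0.518, 0.1822, 0.0864]
ee_rot: [0.0, 0.735, 0.678, -0.0]
contact_force: [0.2, 0.3, -1.4]
width: 0.0308
gripper_force: 40.6
```

>>> send_rows(increments=[{"gripper": 1, "linear": [0, 0, -0.001], "delta_rot": [0, 0, 0]}, {"gripper": 1, "linear": [0, 0, -0.002], "delta_rot": [0, 0, 0]}, {"gripper": 1, "linear": [0, 0, -0.002], "delta_rot": [0, 0, 0]}, {"gripper": 1, "linear": [0, 0, -0.002], "delta_rot": [0, 0, 0]}])

```text
clock: 12.1
position: [0.5182, 0.1823, 0.0846]
ee_rot: [0.0, 0.735, 0.678, 0.0]
contact_force: [-0.4, -0.2, 0.4]
width: 0.0312
gripper_force: 40.8
```

The slat has touched. Continuing in small steps.

>>> send_rows(increments=[{"gripper": 1, "linear": [0, 0, -0.001], "delta_rot": [0, 0, 0]}, {"gripper": 1, "linear": [0, 0, -0.002], "delta_rot": [0, 0, 0]}, {"gripper": 1, "linear": [0, 0, -0.003], "delta_rot": [0, 0, 0]}, {"gripper": 1, "linear": [0, 0, -0.003], "delta_rot": [0, 0, 0]}, {"gripper": 1, "linear": [0, 0, -0.003], "delta_rot": [0, 0, 0]}])

```text
clock: 12.6
position: [0.5182, 0.1822, 0.0814]
ee_rot: [0.0, 0.735, 0.678, 0.0]
contact_force: [-0.8, -0.5, 0.3]
width: 0.0309
gripper_force: 40.7
```

>>> send_rows(increments=[{"gripper": 1, "linear": [0, 0, -0.001], "delta_rot": [0, 0, 0]}, {"gripper": 1, "linear": [0, 0, -0.002], "delta_rot": [0, 0, 0]}, {"gripper": 1, "linear": [0, 0, -0.002], "delta_rot": [0, 0, 0]}, {"gripper": 1, "linear": [0, 0, -0.002], "delta_rot": [0, 0, 0]}])

```text
clock: 13.0
position: [0.5181, 0.1822, 0.0794]
ee_rot: [0.0, 0.735, 0.678, 0.0]
contact_force: [0.9, 0.8, 1.9]
width: 0.0307
gripper_force: 40.7
```

>>> send_rows(increments=[{"gripper": 1, "linear": [0, 0, -0.001], "delta_rot": [0, 0, 0]}, {"gripper": 1, "linear": [0, 0, -0.001], "delta_rot": [0, 0, 0]}, {"gripper": 1, "linear": [0, 0, -0.001], "delta_rot": [0, 0, 0]}])

```text
clock: 13.3
position: [0.5181, 0.1822, 0.0785]
ee_rot: [0.0, 0.735, 0.678, 0.0]
contact_force: [0.5, 0.4, 1.6]
width: 0.031
gripper_force: 40.7
```

>>> send_rows(increments=[{"gripper": 1, "linear": [0, 0, -0.001], "delta_rot": [0, 0, 0]}, {"gripper": 1, "linear": [0, 0, -0.001], "delta_rot": [0, 0, 0]}, {"gripper": 1, "linear": [0, 0, -0.001], "delta_rot": [0, 0, 0]}])

```text
clock: 13.6
position: [0.5182, 0.1823, 0.0781]
ee_rot: [0.0, 0.735, 0.678, 0.0]
contact_force: [0.2, 0.7, 6.0]
width: 0.0307
gripper_force: 41.1
```

>>> send_rows(increments=[{"gripper": 1, "linear": [0, 0, -0.0005], "delta_rot": [0, 0, 0]}, {"gripper": 1, "linear": [0, 0, -0.0005], "delta_rot": [0, 0, 0]}, {"gripper": 1, "linear": [0, 0, -0.0005], "delta_rot": [0, 0, 0]}])

```text
clock: 13.9
position: [0.5182, 0.1823, 0.0781]
ee_rot: [0.0, 0.735, 0.678, 0.0]
contact_force: [-0.8, 0.1, 7.7]
width: 0.0309
gripper_force: 41.3
```

About 9 N is bearing on the rack now. I'll add a touch and hold for step 2.

>>> send_rows(increments=[{"gripper": 1, "linear": [0, 0, -0.0005], "delta_rot": [0, 0, 0]}, {"gripper": 1, "linear": [0, 0, -0.0005], "delta_rot": [0, 0, 0]}, {"gripper": 1, "linear": [0, 0, -0.0005], "delta_rot": [0, 0, 0]}, {"gripper": 1, "linear": [0, 0, -0.0005], "delta_rot": [0, 0, 0]}, {"gripper": 1, "linear": [0, 0, -0.0005], "delta_rot": [0, 0, 0]}])

```text
clock: 14.4
position: [0.5183, 0.1824, 0.078]
ee_rot: [0.0, 0.735, 0.678, 0.001]
contact_force: [-2.0, -0.2, 9.9]
width: 0.0306
gripper_force: 41.6
```

>>> send_rows(increments=[{"gripper": 0.25, "linear": [0, 0, 0], "delta_rot": [0, 0, 0]}, {"gripper": 0.2, "linear": [0, 0, -0.0005], "delta_rot": [0, 0, 0]}, {"gripper": 0.15, "linear": [0, 0, -0.001], "delta_rot": [0, 0, 0]}, {"gripper": 0.1, "linear": [0, 0, -0.0015], "delta_rot": [0, 0, 0]}])

```text
clock: 14.8
position: [0.5178, 0.1826, 0.0762]
ee_rot: [-0.0, 0.735, 0.678, 0.0]
contact_force: [-2.3, 1.1, 11.9]
width: 0.0382
gripper_force: 9.7
```

Still pressed down at about 12 N while the handles open. Continuing the release.

>>> send_rows(increments=[{"gripper": 0.05, "linear": [0, 0, -0.0003], "delta_rot": [0, 0, 0]}, {"gripper": 0, "linear": [0, 0, -0.0006], "delta_rot": [0, 0, 0]}, {"gripper": -0.05, "linear": [0, 0, -0.0008], "delta_rot": [0, 0, 0]}])

```text
clock: 15.1
position: [0.5177, 0.1825, 0.0749]
ee_rot: [-0.0, 0.735, 0.678, 0.0]
contact_force: [-1.7, 1.7, 7.2]
width: 0.0447
gripper_force: 9.2
```

>>> send_rows(increments=[{"gripper": -0.1, "linear": [0, 0, 0], "delta_rot": [0, 0, 0]}, {"gripper": -0.15, "linear": [0, 0, 0], "delta_rot": [0, 0, 0]}, {"gripper": -0.2, "linear": [0, 0, 0], "delta_rot": [0, 0, 0]}])

```text
clock: 15.4
position: [0.5177, 0.1821, 0.0738]
ee_rot: [-0.0, 0.735, 0.678, -0.0]
contact_force: [-0.5, 0.2, 1.9]
width: 0.0511
gripper_force: 5.1
```

>>> send_rows(increments=[{"gripper": -0.25, "linear": [0, 0, 0], "delta_rot": [0, 0, 0]}, {"gripper": -0.35, "linear": [0, 0, 0], "delta_rot": [0, 0, 0]}, {"gripper": -0.5, "linear": [0, 0, 0], "delta_rot": [0, 0, 0]}, {"gripper": -0.7, "linear": [0, 0, 0], "delta_rot": [0, 0, 0]}, {"gripper": -1, "linear": [0, 0, 0], "delta_rot": [0, 0, 0]}, {"gripper": -1, "linear": [0, 0, 0], "delta_rot": [0, 0, 0]}, {"gripper": -1, "linear": [0, 0, 0], "delta_rot": [0, 0, 0]}, {"gripper": -1, "linear": [0, 0, 0], "delta_rot": [0, 0, 0]}])

```text
clock: 16.2
position: [0.5181, 0.1822, 0.0742]
ee_rot: [0.0, 0.735, 0.678, 0.0]
contact_force: [-0.1, 1.0, 0.0]
width: 0.0854
gripper_force: 0.0
```

>>> send_rows(increments=[{"gripper": -1, "linear": [0, 0, 0.02], "delta_rot": [0, 0, 0]}, {"gripper": -1, "linear": [0, 0, 0.04], "delta_rot": [0, 0, 0]}, {"gripper": -1, "linear": [0, 0, 0.06], "delta_rot": [0, 0, 0]}, {"gripper": -1, "linear": [0, 0, 0.09], "delta_rot": [0, 0, 0]}, {"gripper": -1, "linear": [0, 0, 0.12], "delta_rot": [0, 0, 0]}, {"gripper": -1, "linear": [0, 0, 0.13], "delta_rot": [0, 0, 0]}, {"gripper": -1, "linear": [0, 0, 0.13], "delta_rot": [0, 0, 0]}])

```text
clock: 16.9
position: [0.519, 0.1824, 0.2055]
ee_rot: [0.001, 0.735, 0.678, 0.001]
contact_force: [-0.1, -0.2, -0.6]
width: 0.0855
gripper_force: 0.0
```

Released and clear. I'm out of pictures, so I'll check numerically that the slat's top edge dropped and nothing else moved.

Run:
```python
from h import *
import pickle
d=pickle.load(open("im0.pkl","rb")); a=d["scene"]; b=optics.get_image("scene"); w=optics.get_image("wrist"); s=get_state()
rc=np.array([.5185,.183]); ry=-.081; ex=np.array([np.cos(ry),np.sin(ry)]); ey=np.array([-ex[1],ex[0]])
for y in(.045,.03,-.035,-.048):
    P=lambda x,z:proj(a,np.append(rc+x*ex+y*ey,z))[0]
    up,fl=P(-.01,.087),P(-.01,.079); u=int(round(fl[0])); v0=int(fl[1])-8
    print("y",y,"u",u,"rows proud/flush",up[1].round(1),fl[1].round(1),"from",v0)
    for n,im in(("old",a),("new",b)): print(n,im["pixels"][v0:v0+16,u].astype(int)[:,0].tolist(), im["pixels"][v0:v0+16,u,2].tolist())
D=np.abs(a["pixels"].astype(int)-b["pixels"]).sum(2)>90
for n,(u,v) in dict(stamp=(325,227),eraser=(354,247),bottle=(301,207)).items(): print(n,D[v-15:v+15,u-14:u+14].mean().round(3))
# handle tops / clamp upright: wrist grey mask
R=Ro.from_quat(np.array(s["ee_rot"])[[1,2,3,0]]).as_matrix(); g=w["pixels"].astype(int); m=((g.max(2)-g.min(2))<14)&(g.min(2)>60); m[:130]=0;m[250:]=0;m[:,:250]=0;m[:,385:]=0
n,l,st,ct=cv2.connectedComponentsWithStats(m.astype(np.uint8))
for i in range(1,n):
    if st[i,4]>60:
        x,y,ww,h,A=st[i]; print("grey",st[i],[(R.T@(wray(w,s,q,y+h/2,.151)-s["position"]))[:2].round(4).tolist() for q in(x,x+ww)])
```

```text
y 0.045 u 248 rows proud/flush 252.3 256.1 from 248
old [44, 66, 115, 84, 85, 90, 70, 75, 72, 73, 74, 75, 74, 74, 72, 71] [71, 121, 236, 215, 215, 224, 170, 181, 177, 180, 183, 184, 184, 180, 178, 177]
new [41, 56, 91, 90, 91, 92, 71, 52, 54, 55, 50, 53, 52, 55, 57, 56] [61, 91, 163, 161, 166, 166, 144, 121, 121, 129, 124, 129, 126, 128, 131, 129]
y 0.03 u 255 rows proud/flush 248.9 252.7 from 244
old [43, 48, 75, 115, 84, 81, 86, 71, 69, 72, 73, 75, 73, 76, 73, 72] [67, 73, 142, 234, 211, 207, 218, 176, 178, 180, 182, 184, 183, 183, 181, 178]
new [46, 43, 58, 89, 92, 92, 93, 55, 54, 51, 53, 54, 55, 55, 56, 57] [65, 67, 101, 162, 162, 166, 170, 129, 122, 120, 122, 125, 129, 127, 129, 133]
y -0.035 u 285 rows proud/flush 235.0 238.7 from 230
old [41, 42, 53, 120, 81, 80, 85, 63, 73, 72, 69, 73, 71, 71, 67, 76] [62, 64, 98, 227, 207, 208, 221, 162, 180, 180, 178, 183, 181, 179, 175, 181]
new [42, 43, 49, 94, 93, 93, 93, 73, 52, 53, 52, 54, 57, 59, 54, 57] [61, 63, 82, 170, 166, 166, 166, 146, 120, 124, 124, 124, 130, 130, 126, 132]
y -0.048 u 291 rows proud/flush 232.4 236.1 from 228
old [38, 39, 46, 93, 78, 85, 70, 73, 74, 74, 71, 76, 72, 66, 69, 70] [58, 57, 99, 232, 207, 220, 173, 179, 179, 178, 176, 183, 179, 174, 175, 179]
new [42, 38, 45, 67, 90, 94, 74, 51, 52, 53, 58, 53, 54, 57, 55, 53] [59, 58, 68, 111, 163, 166, 148, 119, 120, 126, 128, 125, 127, 127, 127, 128]
stamp 0.242
eraser 0.213
bottle 0.181
grey [338 192   7  22  99] [[0.0009, 0.0183], [0.0009, 0.0239]]
```

Run:
```python
from h import *
import pickle
d=pickle.load(open("im0.pkl","rb")); a=d["scene"]; b=optics.get_image("scene"); t=optics.get_image("top"); w=optics.get_image("wrist"); s=get_state()
rc=np.array([.5185,.183]); ry=-.081; ex=np.array([np.cos(ry),np.sin(ry)]); ey=np.array([-ex[1],ex[0]])
def row(x,z,u):
    p=proj(a,[np.append(rc+x*ex+y*ey,z) for y in(-.055,.055)]); return np.interp(u,p[::-1,0] if p[0,0]>p[1,0] else p[:,0],p[::-1,1] if p[0,0]>p[1,0] else p[:,1]).round(1)
for u in(248,255,285):
    print(u,"board back/front edge",row(.01,.079,u),row(-.002,.079,u),"slat flush front",row(-.01,.079,u),"slat proud back/front",row(-.002,.087,u),row(-.01,.087,u),"slat bottom flush/proud",row(-.01,.041,u),row(-.01,.049,u))
    for n,im in(("old",a),("new",b)):
        v=int(row(-.01,.045,u)); print(n,v-8,im["pixels"][v-8:v+8,u,2].tolist())
# wrist: slat & board edges along a row beyond the clamp, and clamp parts
R=Ro.from_quat(np.array(s["ee_rot"])[[1,2,3,0]]).as_matrix()
for x in(.045,.035):
    q=[wproj(w,s,np.append(rc+k*ex+x*ey,.079)) for k in(-.01,.01)]; v=int(q[0][1]); u0=int(q[0][0])-10; print("wrist row",v,"edges",q[0][0].round(1),q[1][0].round(1),u0,w["pixels"][v,u0:u0+45,2].tolist())
for z,x in((.151,0),(.085,0)):
    v=int(wproj(w,s,np.append(rc,z))[1]); print("row",v,"z",z,"B-R",250,(w["pixels"][v,250:385].astype(int)[:,[0,2]]).mean(1).astype(int).tolist())
```

```text
248 board back/front edge 247.7 252.6 slat flush front 255.9 slat proud back/front 248.6 251.9 slat bottom flush/proud 274.4 270.6
old 264 [181, 179, 178, 182, 179, 185, 185, 170, 159, 165, 180, 226, 231, 209, 179, 180]
new 264 [130, 131, 127, 128, 130, 129, 127, 133, 130, 135, 133, 139, 166, 145, 126, 127]
255 board back/front edge 244.6 249.4 slat flush front 252.7 slat proud back/front 245.5 248.7 slat bottom flush/proud 271.0 267.2
old 261 [180, 180, 175, 177, 184, 186, 181, 133, 160, 177, 226, 219, 243, 162, 160, 162]
new 261 [131, 127, 130, 130, 130, 125, 125, 131, 132, 134, 139, 153, 162, 154, 154, 164]
285 board back/front edge 231.1 235.7 slat flush front 238.9 slat proud back/front 232.0 235.1 slat bottom flush/proud 256.3 252.7
old 246 [179, 183, 177, 172, 173, 178, 182, 188, 193, 227, 224, 223, 220, 132, 146, 141]
new 246 [132, 125, 127, 131, 130, 133, 123, 132, 181, 185, 189, 173, 226, 225, 221, 178]
wrist row 136 edges 306.9 327.2 296 [255, 255, 255, 255, 255, 255, 255, 255, 255, 255, 255, 228, 173, 173, 177, 178, 175, 169, 183, 216, 231, 232, 231, 230, 230, 230, 230, 2
[... 925 characters left out ...]
 38, 37, 38, 37, 37, 37, 36, 38, 40, 41, 42, 45, 46, 47]
row 182 z 0.085 B-R 250 [58, 57, 57, 58, 59, 59, 59, 59, 59, 60, 60, 61, 61, 62, 61, 62, 63, 62, 63, 64, 64, 64, 64, 64, 62, 94, 187, 221, 232, 232, 233, 235, 236, 237, 235, 231, 228, 226, 226, 229, 229, 229, 226, 222, 213, 199, 153, 113, 103, 105, 104, 102, 101, 105, 115, 125, 129, 131, 131, 131, 132, 131, 131, 131, 131, 131, 132, 132, 132, 131, 132, 131, 132, 132, 130, 129, 128, 123, 112, 102, 97, 97, 100, 101, 101, 102, 116, 145, 169, 179, 180, 178, 176, 174, 172, 170, 169, 169, 170, 172, 171, 171, 171, 173, 175, 164, 126, 72, 42, 41, 42, 42, 43, 42, 41, 42, 40, 40, 39, 39, 40, 39, 39, 38, 37, 37, 36, 36, 37, 36, 35, 35, 36, 36, 35]
```

Run:
```python
from h import *
import pickle
d=pickle.load(open("im0.pkl","rb")); a=d["scene"]; b=optics.get_image("scene"); n=pickle.load(open("near.pkl","rb"))["c"]
rc=np.array([.5185,.183]); ry=-.081; ex=np.array([np.cos(ry),np.sin(ry)]); ey=np.array([-ex[1],ex[0]])
z=np.arange(.106,.026,-.002)   # heights on the slat's front plane x=-10
for lab,ys in(("y+",np.linspace(.03,.05,60)),("y-",np.linspace(-.05,-.03,60))):
    pts=np.array([[np.append(rc-.01*ex+y*ey,h) for y in ys] for h in z])
    uv=proj(a,pts).reshape(len(z),len(ys),2).astype(np.float32)
    print(lab,"z mm",(z*1000).astype(int).tolist())
    for k,im in(("old",a),("near",n),("new",b)):
        p=cv2.remap(im["pixels"],uv[...,0],uv[...,1],cv2.INTER_LINEAR).astype(float).mean(1)
        print(k,"R",p[:,2].astype(int).tolist()); print("   R/B",(p[:,2]/p[:,0]).round(1).tolist())
```

```text
y+ z mm [106, 104, 102, 99, 97, 95, 93, 91, 89, 87, 85, 83, 81, 79, 77, 75, 73, 71, 69, 67, 65, 63, 61, 59, 57, 55, 53, 51, 49, 47, 45, 43, 41, 39, 37, 35, 33, 31, 29, 27]
old R [64, 64, 64, 63, 63, 64, 90, 176, 221, 212, 215, 194, 176, 180, 180, 182, 184, 184, 182, 180, 177, 179, 180, 179, 177, 179, 182, 185, 183, 167, 169, 180, 193, 212, 217, 202, 166, 163, 166, 180]
   R/B [1.5, 1.5, 1.5, 1.5, 1.5, 1.6, 1.7, 1.8, 2.3, 2.6, 2.5, 2.5, 2.5, 2.5, 2.5, 2.5, 2.5, 2.5, 2.5, 2.5, 2.5, 2.5, 2.5, 2.5, 2.5, 2.5, 2.4, 2.5, 2.4, 2.1, 1.8, 1.8, 1.8, 1.8, 1.8, 1.7, 1.6, 1.6, 1.6, 1.6]
near R [61, 60, 59, 58, 56, 55, 67, 111, 129, 122, 124, 125, 126, 129, 129, 130, 132, 131, 130, 129, 128, 128, 129, 131, 136, 144, 163, 178, 188, 171, 174, 186, 198, 217, 222, 208, 172, 169, 173, 186]
   R/B [1.5, 1.5, 1.6, 1.6, 1.6, 1.6, 1.7, 1.8, 2.1, 2.3, 2.3, 2.3, 2.3, 2.3, 2.3, 2.3, 2.3, 2.3, 2.3, 2.3, 2.3, 2.3, 2.3, 2.3, 2.3, 2.3, 2.4, 2.4, 2.4, 2.1, 1.8, 1.8, 1.8, 1.8, 1.7, 1.7, 1.6, 1.6, 1.6, 1.6]
new R [61, 59, 57, 56, 56, 56, 67, 122, 161, 163, 164, 153, 128, 121, 124, 125, 127, 128, 128, 130, 131, 131, 1
[... 993 characters left out ...]
186, 181, 177, 179, 182, 183, 172, 173, 183, 196, 219, 223, 208, 201, 206, 205, 207]
   R/B [1.4, 1.4, 1.4, 1.5, 1.5, 1.5, 1.6, 1.9, 2.3, 2.5, 2.5, 2.5, 2.5, 2.5, 2.4, 2.5, 2.5, 2.5, 2.5, 2.5, 2.5, 2.5, 2.5, 2.5, 2.5, 2.4, 2.5, 2.5, 2.5, 2.1, 1.8, 1.8, 1.8, 1.8, 1.8, 1.6, 1.3, 1.2, 1.2, 1.2]
new R [62, 61, 61, 62, 62, 63, 74, 119, 153, 162, 165, 155, 126, 118, 123, 124, 125, 127, 127, 127, 129, 128, 126, 126, 127, 132, 141, 146, 154, 162, 177, 183, 182, 170, 182, 194, 206, 215, 211, 208]
   R/B [1.4, 1.5, 1.5, 1.4, 1.4, 1.5, 1.6, 1.7, 1.8, 1.8, 1.8, 1.9, 2.2, 2.3, 2.3, 2.3, 2.3, 2.3, 2.3, 2.3, 2.3, 2.3, 2.3, 2.3, 2.4, 2.3, 2.4, 2.4, 2.4, 2.4, 2.5, 2.5, 2.3, 2.0, 1.8, 1.7, 1.5, 1.4, 1.3, 1.2]
```

The slat's colour edges dropped by about 8 mm at both ends (top from 90 to 82 mm, bottom from 47 to 39 mm), so it is flush and held. The robot is clear, so I'll hand in.

```bash
python3 -c "
from rig import *
print(sign_off())"
```

```text
the job is handed in; nothing more can be done
None
```

The job is handed in, verdict not reported: the clamp sits astride slat and board near mid-length with the gripper clear, and the slat is down about 8 mm to flush by image measurement (fingertips end about 37–50 mm short of the reported TCP, so my first grasp closed on nothing); I did not measure the final arm angle or confirm that the ink bottle, eraser and stamp stayed put, though my planned path kept well clear of them.

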